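Click a memory module down and clear the board's settings

ROBOT

A 6-joint arm with a two-finger parallel gripper is mounted at the origin on a cart in front of the work surface, level with it; the furniture and walls round the work are solid. World frame = base frame: x ahead of the robot, y to its left, z up, the work surface at z = 0. Lengths are in m, angles in rad, forces in N, time in s.
With the tool pointing down it reaches from about 0.375 to 0.9 m from the base axis. Payload 3.1 kg.
Tool frame: the origin (TCP) lies where the fingers leave the gripper's body, on its centre line; the fingertips stand 73 mm ahead of it and the grasp point (between the pads) lies 54 mm ahead of it; z points along the fingers, y is the line along which they close (so a half turn about z gives the same grasp; the last joint's range is limited). The gripper opens to 85 mm and grips with 20 to 120 N. Pads are 22 mm wide; open, the fingers measure 114 mm over their backs; the gripper's body (76 mm by 85 mm) begins 54 mm behind the grasp point. The pads swing forward as they close: fully open they stand 13 mm farther back than shut.
Start: joints at [-1.488, 0.527, 1.433, -0, 1.181, -0.178], TCP at [0.162, -0.604, 0.304] pointing down, gripper open.
Joint ranges: [-3.08, 3.08], [-0.75, 2.2], [0.22, 2.44], [-1.43, 4.57], [0, 2.65], [-2.85, 2.85]. Speed limits (rad/s): [2.79, 2.79, 3.14, 3.14, 3.14, 3.14].

INTERFACE

Orientations are given as a unit quaternion [x, y, z, w].
In Python, from station import manip gives the robot as it stands.
- The arm moves only by the tool step_arm, never from a script. Its argument "moves" is one flat list of numbers, 5 for each row, row after row: the opening, from 0 (shut) to 1 (fully open), then the shift along the world's x, y, z scaled (see below), then the turn about the world's z scaled (see below). In form: [fingers, x, y, z, yaw, fingers, x, y, z, yaw, ...]. A call has 1 to 12 rows; each row is the pose to reach, as a shift and turn from the pose commanded when the call began, turning the shorter way round; what a row does not reach only later rows make up. The controller multiplies each number of a shift by 200 mm and each number of a turn by pi rad. A row lasts 1/8 s, in which the tool goes at most 62.5 mm and 10.7 degrees, less where a joint would pass 70% of its speed; a pose out of reach is approached as far as the arm can. A call with a number of a shift or a turn outside -1 to 1 is refused whole. A call with a gripper value outside its range is refused whole. The fingers move at their own pace and stop on an object; "grip_force" is the grip in N (left out, the last holds). Time passes only in rows, so rows that repeat a pose let the fingers close. It gives the time, the measured TCP pose, the force, the opening and the grip force at its end, in the units of the state.
- manip.sense(): the state, without advancing time (a new reading comes with each control period).
- manip.snapshot(name): name is "scene" or "side" or "wrist"; returns a dict with "color" (384x512x3 uint8, blue, green, red), "z_map" (384x512 float32, m along the optical axis (not along the pixel's ray), 0 where there is no reading), "fovy" (degrees; the focal length in pixels is half the picture's height over the tangent of half this angle, whatever the lens; pixels are square), "cx", "cy" (the principal point, pixels), "R" (3x3) and "t" (3): a world point X has camera coordinates R X + t; the wrist camera has in their place "mount" (4x4, takes a point from camera to tool coordinates, whose origin is the TCP and whose axes are the flange's). Camera axes: x right, y down, z forward; pixel columns grow to the right and rows downward; lengths in m; the calibration is good to about 2 mm. A picture is of the moment at which its call begins: read the wrist's pose just before it.
- manip.sign_off(): hands the job in; it is judged then, once.
The state is a dict: "t": time; "q": joint angles; "qd": joint speeds; "tau": joint torques, N m; "tcp_pos": TCP position; "tool_rot": TCP orientation; "force": force on the tool from outside, world axes, zero at the start; "ft_torque": the same for the moment, N m; "finger_gap": opening from 0.0 (shut) to 1.0 (fully open); "gripper_force": force on a finger pad.
Only numpy, scipy, OpenCV 4.12 (cv2) and the standard library are available. Lean on these libraries where they do the work, as an engineer would, in place of code of your own. Each camera call takes 0.05 s, during which the arm holds its last target. There are 200 camera calls.

TASK

A green memory module stands half fitted, sloping up out of its socket on the computer board. With the fingertips press its raised edge gently down until both steel side clips snap over it and it stays flat; then press the yellow clear-settings button right down, hold it down for about two seconds and let it come up again, so that the board starts afresh with the new memory. Nothing is picked up: leave the board where it lies, do not press the green power button, the red reset button or the blue SSD card (it stands up until its screw is fitted), and do not shift the jar, spool, tweezers or screwdriver lying round it.

Things in the scene. Friction and masses are not known exactly. Their poses are not given: they have to be found in the camera images.
- board: Black computer board, 170 x 170 mm, screwed on a 182 x 182 x 6 mm aluminium test plate lying loose on the bench (1.6 kg, slides if pushed sideways). Origin: centre of the plate's underside. Axes: z up, x from the row of three buttons to the tall connectors on the back edge, y to the left seen that way. Board surface at z = 14 mm.
- board_center (a point): Centre of the board's surface (board x = 0, y = 0, z = 14 mm). Tall parts, in board mm: finned heat sink x 0 to 48, y 12 to 80, top z = 40; connectors x 59 to 85, up to z = 44; memory socket x 50 to 59, y -77 to -3, top z = 23. All between memory and buttons is lower than z = 20.
- memory (a joint): Green memory module with black chips, 67.6 mm wide (along board y), 30 mm deep, 2 mm thick. Value: slope in rad, 0 = flat, about 0.43 (free edge up) at the start. Sprung up by about 1 N; passing the clips takes 3 to 5 N at the free edge. At about 0 the clips snap over and then hold it at under 0.05; let go before that, it stays sloping. Below flat a soft pad yields about 1 mm per 6 N.
- memory_hinge (a point): Middle of the module's hinge line in the socket, at board x = 52, y = -40, z = 21 mm; the line is parallel to board y. The free edge points to -x of the board and lies at x = 22 mm when flat; the upper face is then at z = 22 mm (chips, 7 to 17 mm from the hinge, 1 mm more).
- memory_edge (a point): Point on the upper face of the memory module, in the middle of its width, 2 mm in from the free edge: the place to press. x points from the free edge to the hinge, z out of the upper face.
- clip_left (a joint): Sprung steel side clip at the module's left end (board x = 25 to 30, y = -8 to -3.6 mm, top at z = 27.6 mm). Value: how far it is pushed outward, m; 0 at rest, before and after it has snapped over the module.
- clip_right (a joint): The same clip at the right end (board y = -76.4 to -72 mm).
- clear_button (a joint): Yellow clear-settings button, the middle one of three round caps of 12 mm diameter that stand in a row 34 mm apart. Value: how far it is pressed, m; 0 = up, 0.005 = hard stop. Sprung: starts to move at 1 N, then 1 N per mm, comes up when let go. It counts as down from 0.003.
- clear_button_top (a point): Centre of the yellow cap's top, at board x = -28, y = -36, z = 27 mm when up; the black housing under the cap is 13 mm square, its top at z = 20 mm. z up.
- power_button (a joint): Green power button, same make; 0 = up, 0.005 m = down. Not to be pressed.
- power_button_top (a point): Centre of the green cap's top, board x = -28, y = -2 mm, z = 27 mm.
- reset_button (a joint): Red reset button, same make; 0 = up, 0.005 m = down. Not to be pressed.
- reset_button_top (a point): Centre of the red cap's top, board x = -28, y = -70 mm, z = 27 mm.
- ssd (a joint): Blue SSD card, 22 x 80 mm, 1.6 mm thick, standing up at a slope in its socket at the front of the board. Value: slope in rad, 0 = flat; about 0.26 at the start. Not to be pressed. Hinge line at board y = -10, z = 19 mm, card centred on x = -66 mm; it points to +y.
- ssd_tip (a point): Middle of the SSD card's raised free end, about 40 mm above the bench.
- flux_jar: Cream jar with black lid, 46 mm diameter, 32 mm high, standing to the left of the board. Origin: centre of its underside.
- tweezers: Steel tweezers, 125 x 14 x 8 mm, lying in front of the board. Origin: centre, underside; the length is along its y.
- driver_black: Black precision screwdriver, 164 x 15 x 14 mm, lying at the left end of the bench. Origin: centre, underside; the length is along its y.
- solder_spool: Yellow solder spool, 55 mm diameter, 40 mm high, standing to the right in front. Origin: centre of its underside.

How it is judged:
By the outcome, as a careful person would: the job done as asked, in the order asked, and still so for the second after the job is handed in, with the robot touching nothing.
It also fails if it takes over 35 s, if anything falls off the work surface, if the arm or the gripper's body presses on something with over 40 N, if the wrist force passes 120 N, or if a joint passes its speed limit or range.

## Working session

There is one attempt and no reset: what is moved stays moved. The work goes in short steps, Python scripts to look and compute and a tool call to move; the robot and the scene stay as the last step left them, time stands still between calls to the robot, and variables do not carry over. Pictures are saved under pics/ and viewed, at most 10 in all, crops included, and the job is handed in when it is done.

Besides the shell and the picture viewer there is one more tool, called by a JSON object that holds its "name" and its "arguments", one argument or row to a line. step_arm: Moves the arm, as the interface text tells. Its arguments: {"type":"object","properties":{"moves":{"type":"array","items":{"type":"number"}},"grip_force":{"type":"number"}},"required":["moves"]}

```bash
mkdir -p pics; ls; cat > h.py <<'E'
import numpy as np, cv2
from station import manip
def cam(s):
    f=s["color"].shape[0]/2/np.tan(np.radians(s["fovy"])/2)
    return f
def cloud(s):
    f=cam(s); z=s["z_map"]; v,u=np.mgrid[:z.shape[0],:z.shape[1]]
    P=np.stack([(u-s["cx"])/f*z,(v-s["cy"])/f*z,z],-1)
    return (P-s["t"])@s["R"]   # R^T (P-t)
E
python3 - <<'E'
from h import *
s=manip.snapshot("scene"); d=manip.snapshot("side")
np.savez("s0.npz",**{"scene_"+k:v for k,v in s.items()},**{"side_"+k:v for k,v in d.items()})
cv2.imwrite("pics/a.png",np.vstack([s["color"]])); cv2.imwrite("pics/b.png",d["color"])
print(manip.sense()); print(s["R"],s["t"],d["R"],d["t"])
E
```

```text
pics
{'t': 0.1, 'q': array([-1.48751194e+00,  5.28365250e-01,  1.43378496e+00,  1.94477821e-05,
        1.18138708e+00, -1.78504933e-01]), 'qd': array([-0.00035361, -0.00159515, -0.00314115,  0.00049578, -0.00073389,
        0.00103367]), 'tau': array([-4.20245897e-05, -4.43306923e+01, -1.78587520e+01, -2.87513603e-04,
        3.87135398e-03, -8.33446848e-06]), 'tcp_pos': array([ 0.1617426 , -0.60318631,  0.30303278]), 'tool_rot': array([ 9.91445532e-01,  1.30517472e-01,  5.52570425e-05, -9.70790164e-04]), 'force': array([-0.38817932, -0.13445038, -0.64409781]), 'ft_torque': array([ 0.01856384, -0.03433679, -0.0077025 ]), 'gripper_force': 0.0, 'finger_gap': 0.9967678274994157}
[[-0.76261794 -0.64648651  0.02165791]
 [-0.43427547  0.48689776 -0.75784918]
 [ 0.47939409 -0.58735488 -0.6520702 ]] [0.45895705 0.21315107 0.74926249] [[ 0.98773658 -0.15546932  0.01434349]
 [-0.08633169 -0.62040498 -0.77951555]
 [ 0.13008952  0.76871773 -0.62621863]] [-0.44836034  0.1517308   0.9127926 ]
```

View pics/a.png

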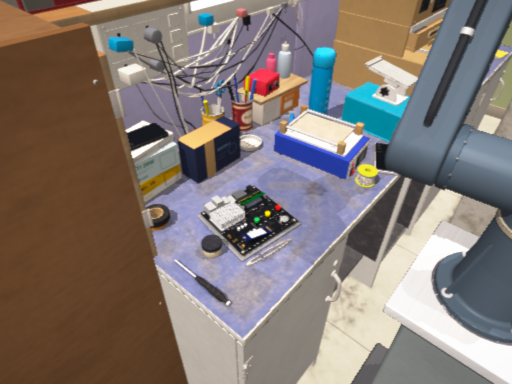

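View pics/b.png

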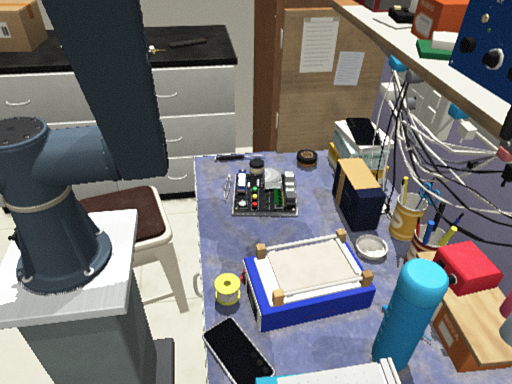

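The scene view shows the board at about (250,220), with red/yellow/green caps at about (278,207), (267,213) and (256,219). The side view shows it at (265,195).

```bash
cat >> h.py <<'E'
def ray(s,u,v,z):
    f=cam(s); d=np.array([(u-s["cx"])/f,(v-s["cy"])/f,1.])@s["R"]; c=-s["t"]@s["R"]
    return c+d*(z-c[2])/d[2]
def caps(s,box,z=.027,zr=None):
    u0,v0,u1,v1=box; hsv=cv2.cvtColor(s["color"],cv2.COLOR_BGR2HSV); out={}
    for n,lo,hi in [("red",170,180),("red2",0,6),("yellow",20,33),("green",45,80)]:
        m=cv2.inRange(hsv,(lo,140,110),(hi,255,255)); k=np.zeros_like(m); k[v0:v1,u0:u1]=m[v0:v1,u0:u1]
        N,L,st,c=cv2.connectedComponentsWithStats(k)
        for i in range(1,N):
            if st[i,4]>=6: print(n,st[i,4],c[i].round(1),ray(s,*c[i],z).round(4))
E
python3 - <<'E'
from h import *
D=np.load("s0.npz")
for n,b in [("scene",(195,180,305,262)),("side",(225,165,305,222))]:
    s={k[len(n)+1:]:D[k] for k in D.files if k.startswith(n+"_")}
    print(n); caps(s,b)
    P=cloud(s); u0,v0,u1,v1=b; Q=P[v0:v1,u0:u1].reshape(-1,3); Q=Q[(Q[:,2]>.003)&(Q[:,2]<.06)]
    print(Q.min(0),Q.max(0))
    cv2.imwrite(f"pics/{n}c.png",cv2.resize(s["color"][v0:v1,u0:u1],None,fx=6,fy=6,interpolation=cv2.INTER_CUBIC))
E
```

```text
scene
red2 24 [277.3 207.1] [0.4674 0.1055 0.027 ]
yellow 32 [267.2 213.1] [0.4726 0.138  0.027 ]
green 26 [256.3 219.3] [0.4786 0.1713 0.027 ]
[ 0.33074906 -0.01318018  0.00300647] [0.71592775 0.31591154 0.04734441]
side
red2 17 [254.1 203.6] [0.4694 0.104  0.027 ]
yellow 10 [254.1 197.2] [0.4736 0.1311 0.027 ]
green 12 [254.5 188. ] [0.4811 0.1719 0.027 ]
[0.38781202 0.05505543 0.00300176] [0.66155834 0.32575802 0.04735311]
```

View pics/scenec.png

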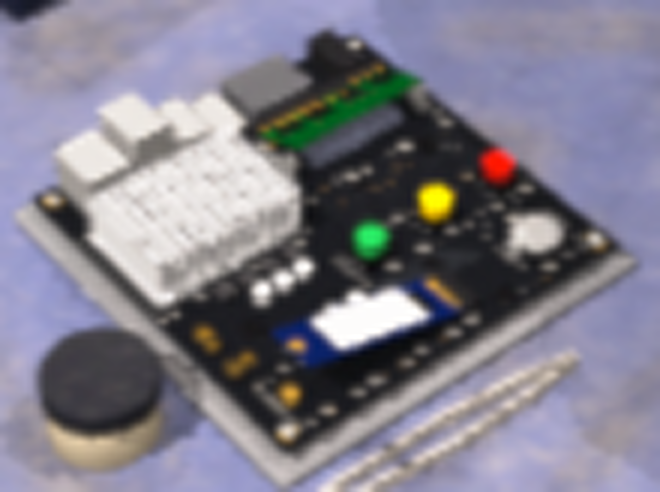

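Yellow is at about (0.473, 0.138). Board yaw is about -9.7°. I'll move above the memory with fingers shut, in an arc at the present height.

{"name": "step_arm", "arguments": {
  "moves": [0, 0.3, 0.3, 0, 0, 0, 0.6, 0.6, 0, 0, 0, 0.9, 1, 0, -0.05, 0, 0.9, 1, 0, -0.1, 0, 0.9, 1, 0, -0.137]
}}

```text
t: 0.72
tcp_pos: [0.3433, -0.4, 0.3035]
tool_rot: [0.996, -0.084, -0.0, -0.001]
force: [-0.7, 0.1, 0.1]
finger_gap: -0.003
gripper_force: 0.0
```

{"name": "step_arm", "arguments": {
  "moves": [0, 0.15, 0.3, 0, 0, 0, 0.3, 0.6, 0, 0, 0, 0.4, 1, 0, 0, 0, 0.4, 1, 0, 0]
}}

```text
t: 1.23
tcp_pos: [0.4216, -0.2003, 0.3035]
tool_rot: [0.997, -0.083, -0.001, -0.001]
force: [0.1, -1.1, 0.4]
finger_gap: -0.0
gripper_force: 0.0
```

{"name": "step_arm", "arguments": {
  "moves": [0, 0.1, 0.3, 0, 0, 0, 0.2, 0.6, 0, 0, 0, 0.3, 1, 0, 0, 0, 0.3, 1, 0, 0]
}}

```text
t: 1.72
tcp_pos: [0.4816, -0.0004, 0.3036]
tool_rot: [0.997, -0.082, -0.0, -0.0]
force: [0.4, 0.6, -0.6]
finger_gap: 0.0
gripper_force: 0.0
```

{"name": "step_arm", "arguments": {
  "moves": [0, -0.02, 0.3, -0.1, 0, 0, -0.05, 0.6, -0.2, 0, 0, -0.05, 0.6, -0.2, 0, 0, -0.05, 0.6, -0.2, 0]
}}

```text
t: 2.22
tcp_pos: [0.4718, 0.1164, 0.2637]
tool_rot: [0.997, -0.084, -0.0, 0.0]
force: [0.1, 0.3, -0.2]
finger_gap: -0.003
gripper_force: 0.0
```

```bash
cat >> h.py <<'E'
from scipy.spatial.transform import Rotation
def wrist():
    e=manip.sense(); s=manip.snapshot("wrist"); M=s["mount"]
    Rt=Rotation.from_quat(e["tool_rot"]).as_matrix()
    Rwc=Rt@M[:3,:3]; c=Rt@M[:3,3]+e["tcp_pos"]
    s["R"]=Rwc.T; s["t"]=-Rwc.T@c
    return s,e
E
python3 - <<'E'
from h import *
s,e=wrist(); print(e["tcp_pos"],e["tool_rot"],e["force"])
cv2.imwrite("pics/w1.png",s["color"]); caps(s,(0,0,512,384))
E
```

```text
[0.47178284 0.11641153 0.2637368 ] [ 9.96506074e-01 -8.35198608e-02 -1.52207102e-04  2.34363361e-04] [ 0.14168339  0.28938235 -0.24215217]
red2 101 [272.3 172.8] [0.4707 0.1029 0.027 ]
yellow 6 [278.8  68.5] [0.5714 0.0809 0.027 ]
yellow 82 [240.2  97.1] [0.552  0.1222 0.027 ]
yellow 109 [240.7 172.5] [0.4766 0.1361 0.027 ]
yellow 180 [484.2 213.4] [ 0.3845 -0.1239  0.027 ]
yellow 17 [147.1 211.2] [0.4501 0.2476 0.027 ]
yellow 231 [507.7 228.7] [ 0.3605 -0.1518  0.027 ]
green 756 [245.9 114.7] [0.5346 0.1197 0.027 ]
green 91 [209.1 172.7] [0.4821 0.1695 0.027 ]
```

View pics/w1.png

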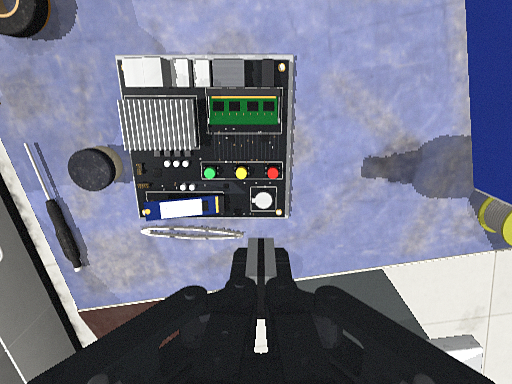

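The wrist view shows the memory at (245,113) with its free edge at row ~125. The caps are at (209,173), (241,173) and (273,173), which agrees with the scene view. Hover above the edge, then approach.

{"name": "step_arm", "arguments": {
  "moves": [0, 0.13, 0.02, -0.2, 0, 0, 0.26, 0.04, -0.4, 0, 0, 0.26, 0.04, -0.6, 0, 0, 0.26, 0.04, -0.7, 0, 0, 0.26, 0.04, -0.7, 0, 0, 0.26, 0.04, -0.7, 0]
}}

```text
t: 3.02
tcp_pos: [0.5248, 0.1233, 0.1249]
tool_rot: [0.996, -0.085, 0.001, -0.0]
force: [0.3, 0.7, -0.5]
finger_gap: 0.0
gripper_force: 0.0
```

```bash
python3 - <<'E'
from h import *
s,e=wrist(); print(e["tcp_pos"],e["force"])
v=s["color"]; d=manip.snapshot("scene")["color"][170:262,190:320]; d=cv2.resize(d,(512,362),interpolation=cv2.INTER_CUBIC)
cv2.imwrite("pics/w2.png",cv2.resize(np.vstack([v[:300],cv2.resize(d,(512,300))]),(500,586)))
caps(s,(0,0,512,384))
E
```

```text
[0.52484095 0.12326752 0.12489582] [ 0.28296106  0.70165448 -0.45293318]
red2 20 [303.8 288.4] [0.4796 0.1008 0.027 ]
yellow 10 [315.7 144.2] [0.5749 0.0822 0.027 ]
yellow 162 [258.9 190.5] [0.5531 0.1186 0.027 ]
green 2420 [248.  214.3] [0.5391 0.1278 0.027 ]
green 12 [303.5 214.5] [0.5332 0.0943 0.027 ]
```

View pics/w2.png

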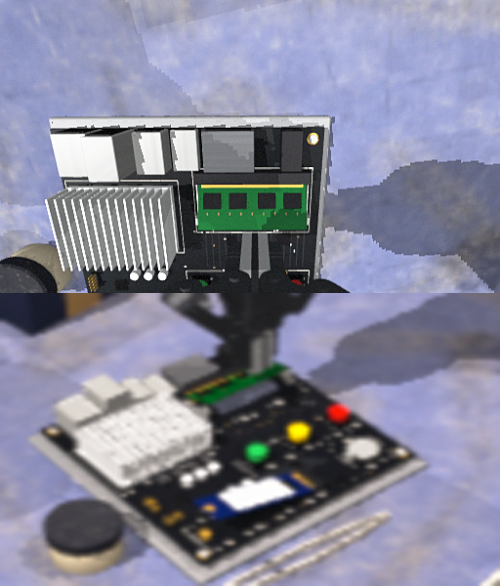

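The tips hang over the middle of the free edge (wrist view, about (255,235)). Press down slowly.

{"name": "step_arm", "arguments": {
  "moves": [0, 0, 0, -0.03, 0, 0, 0, 0, -0.06, 0, 0, 0, 0, -0.075, 0, 0, 0, 0, -0.09, 0, 0, 0, 0, -0.1, 0, 0, 0, 0, -0.11, 0, 0, 0, 0, -0.11, 0]
}}

```text
t: 4.0
tcp_pos: [0.5237, 0.1244, 0.1018]
tool_rot: [0.996, -0.084, -0.0, 0.0]
force: [-0.3, 0.3, -0.1]
finger_gap: -0.0
gripper_force: 0.2
```

{"name": "step_arm", "arguments": {
  "moves": [0, 0, 0, -0.005, 0, 0, 0, 0, -0.01, 0, 0, 0, 0, -0.015, 0, 0, 0, 0, -0.02, 0, 0, 0, 0, -0.02, 0]
}}

```text
t: 4.62
tcp_pos: [0.5237, 0.1243, 0.0978]
tool_rot: [0.996, -0.084, -0.0, -0.0]
force: [-1.5, 0.8, 2.7]
finger_gap: 0.001
gripper_force: 1.1
```

{"name": "step_arm", "arguments": {
  "moves": [0, 0, 0, -0.004, 0, 0, 0, 0, -0.008, 0, 0, 0, 0, -0.011, 0, 0, 0, 0, -0.014, 0, 0, 0, 0, -0.014, 0, 0, 0, 0, -0.014, 0]
}}

```text
t: 5.38
tcp_pos: [0.5243, 0.1243, 0.0951]
tool_rot: [0.996, -0.084, 0.001, -0.0]
force: [-0.2, 0.8, 0.4]
finger_gap: 0.003
gripper_force: 0.4
```

{"name": "step_arm", "arguments": {
  "moves": [0, 0, 0, -0.003, 0, 0, 0, 0, -0.006, 0, 0, 0, 0, -0.006, 0, 0, 0, 0, -0.006, 0]
}}

```text
t: 5.88
tcp_pos: [0.5242, 0.1243, 0.0943]
tool_rot: [0.996, -0.084, 0.001, -0.0]
force: [0.5, -0.8, 5.0]
finger_gap: -0.002
gripper_force: 2.6
```

{"name": "step_arm", "arguments": {
  "moves": [0, 0, 0, -0.003, 0, 0, 0, 0, -0.004, 0, 0, 0, 0, -0.004, 0]
}}

```text
t: 6.25
tcp_pos: [0.5242, 0.1243, 0.0939]
tool_rot: [0.996, -0.084, 0.001, -0.0]
force: [-1.0, -1.0, 8.8]
finger_gap: -0.004
gripper_force: 4.3
```

{"name": "step_arm", "arguments": {
  "moves": [0, 0, 0, 0.01, 0, 0, 0, 0, 0.05, 0, 0, 0, 0, 0.2, 0, 0, 0, 0, 0.3, 0, 0, -0.3, 0.06, 0.3, 0, 0, -0.5, 0.1, 0.3, 0, 0, -0.5, 0.1, 0.3, 0, 0, -0.5, 0.1, 0.3, 0]
}}

```text
t: 7.25
tcp_pos: [0.4249, 0.1444, 0.1533]
tool_rot: [0.996, -0.084, 0.001, -0.0]
force: [1.3, -0.4, 0.1]
finger_gap: -0.001
gripper_force: 0.0
```

```bash
python3 - <<'E'
from h import *
s,e=wrist(); print(e["t"],e["tcp_pos"],e["force"])
cv2.imwrite("pics/w3.png",cv2.resize(s["color"][60:330,100:400],(780,585*1),interpolation=cv2.INTER_CUBIC)); caps(s,(0,0,512,384))
# heights of green module points in board frame
P=cloud(s); hsv=cv2.cvtColor(s["color"],cv2.COLOR_BGR2HSV)
m=cv2.inRange(hsv,(45,120,50),(80,255,255))>0
Q=P[m]; bx=np.array([.9857,-.1685]); a=(Q[:,:2]-[.4755,.1365])@bx-.028
ok=(a>.015)&(a<.06)
for lo in np.arange(.018,.054,.004):
    k=ok&(a>=lo)&(a<lo+.004)
    if k.sum()>5: print(lo.round(3),k.sum(),np.median(Q[k,2]).round(4))
E
```

```text
7.25 [0.42486921 0.14443193 0.15333055] [ 1.28276431 -0.35183008  0.05015689]
red2 276 [309.2 143. ] [0.4708 0.1032 0.027 ]
yellow 44 [232.5  11. ] [0.554 0.138 0.027]
yellow 6 [285.5  11. ] [0.5489 0.1079 0.027 ]
yellow 6 [303.5  11. ] [0.5471 0.0977 0.027 ]
yellow 107 [265.  14.] [0.5494 0.1198 0.027 ]
yellow 271 [258.6 143.1] [0.4763 0.1362 0.027 ]
yellow 59 [219.2 190.5] [0.4484 0.1689 0.027 ]
yellow 50 [107.4 205.1] [0.451  0.2493 0.027 ]
yellow 7 [311.3 204.9] [0.4269 0.1068 0.027 ]
green 3608 [264.2  40.9] [0.5356 0.1226 0.027 ]
green 248 [207.4 143.7] [0.4817 0.1696 0.027 ]
0.022 740 0.0217
0.026 726 0.0216
0.03 709 0.0215
0.034 487 0.0214
0.038 300 0.0213
0.042 369 0.0214
0.046 575 0.021
0.05 13 0.0206
```

View pics/w3.png

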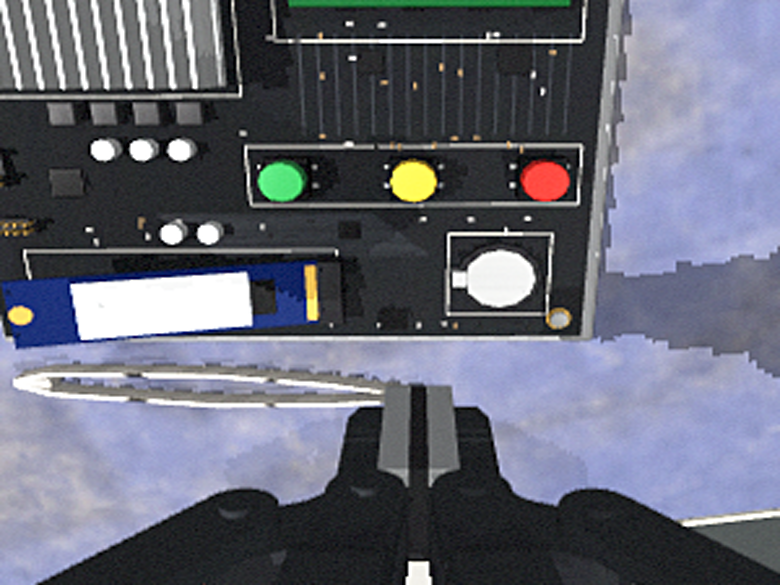

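The memory is flat: its face is at z about 0.0215 all along, with nothing touching it. Yellow is at (0.476, 0.136), so I'll hover above it.

{"name": "step_arm", "arguments": {
  "moves": [0, 0.13, -0.02, 0, 0, 0, 0.256, -0.041, -0.1, 0, 0, 0.256, -0.041, -0.2, 0, 0, 0.256, -0.041, -0.245, 0, 0, 0.256, -0.041, -0.245, 0, 0, 0.256, -0.041, -0.245, 0]
}}

```text
t: 8.05
tcp_pos: [0.4752, 0.1362, 0.1045]
tool_rot: [0.996, -0.084, 0.0, -0.0]
force: [-0.0, 0.2, -0.3]
finger_gap: -0.0
gripper_force: 0.0
```

{"name": "step_arm", "arguments": {
  "moves": [0, 0, 0, -0.02, 0, 0, 0, 0, -0.04, 0, 0, 0, 0, -0.048, 0, 0, 0, 0, -0.048, 0, 0, 0, 0, -0.048, 0]
}}

```text
t: 8.68
tcp_pos: [0.4754, 0.1362, 0.095]
tool_rot: [0.996, -0.084, 0.001, -0.0]
force: [0.6, 0.4, 6.3]
finger_gap: -0.002
gripper_force: 2.8
```

{"name": "step_arm", "arguments": {
  "moves": [0, 0, 0, 0, 0, 0, 0, 0, 0, 0, 0, 0, 0, 0, 0, 0, 0, 0, 0, 0, 0, 0, 0, 0, 0, 0, 0, 0, 0, 0, 0, 0, 0, 0, 0, 0, 0, 0, 0, 0, 0, 0, 0, 0, 0, 0, 0, 0, 0, 0, 0, 0, 0, 0, 0, 0, 0, 0, 0, 0]
}}

```text
t: 10.18
tcp_pos: [0.4754, 0.1362, 0.095]
tool_rot: [0.996, -0.084, 0.001, -0.0]
force: [-0.5, 0.5, 5.5]
finger_gap: -0.001
gripper_force: 2.8
```

{"name": "step_arm", "arguments": {
  "moves": [0, 0, 0, 0, 0, 0, 0, 0, 0.03, 0, 0, 0, 0, 0.1, 0, 0, 0, 0, 0.3, 0, 0, 0, 0, 0.5, 0, 0, -0.25, 0, 0.6, 0, 0, -0.3, 0, 0.6, 0, 0, -0.3, 0, 0.6, 0, 0, -0.3, 0, 0.6, 0]
}}

```text
t: 11.3
tcp_pos: [0.4163, 0.1361, 0.2144]
tool_rot: [0.996, -0.084, 0.001, -0.0]
force: [0.3, 0.1, 0.1]
finger_gap: 0.003
gripper_force: 0.0
```

```bash
python3 - <<'E'
from h import *
s,e=wrist(); print(e["t"],e["tcp_pos"],e["force"],np.abs(e["qd"]).max())
caps(s,(100,0,400,384))
P=cloud(s); hsv=cv2.cvtColor(s["color"],cv2.COLOR_BGR2HSV)
bx=np.array([.9857,-.1685]); a=(P[...,:2]-[.4755,.1365])@bx-.028
m=cv2.inRange(hsv,(45,120,50),(80,255,255))>0
for lo in np.arange(.018,.054,.006):
    k=m&(a>=lo)&(a<lo+.006); print(lo.round(3),k.sum(),np.median(P[k][:,2]).round(4))
for n,c in [("y",(.4763,.1362)),("g",(.482,.1696)),("r",(.4708,.103))]:
    k=np.hypot(*(np.moveaxis(P[...,:2],-1,0)-np.array(c)[:,None,None]))<.004; print(n,np.median(P[k][:,2]))
cv2.imwrite("pics/w4.png",s["color"])
E
```

```text
11.3 [0.41627444 0.13608627 0.21439653] [0.25217221 0.13854728 0.09231992] 0.011881326507789754
red2 165 [287.4 122.7] [0.4704 0.1029 0.027 ]
yellow 82 [251.5  20. ] [0.551  0.1193 0.027 ]
yellow 16 [225.5  22.4] [0.5528 0.1392 0.027 ]
yellow 8 [248.5  22. ] [0.5501 0.1218 0.027 ]
yellow 11 [259.  22.] [0.5488 0.1138 0.027 ]
yellow 7 [269.  22.] [0.5475 0.1063 0.027 ]
yellow 7 [277.  22.] [0.5464 0.1003 0.027 ]
yellow 11 [287.  22.] [0.5451 0.0927 0.027 ]
yellow 153 [247.8 123. ] [0.4759 0.1361 0.027 ]
yellow 27 [129.3 171.5] [0.4519 0.2483 0.027 ]
green 2014 [250.9  43.7] [0.5351 0.1226 0.027 ]
green 160 [207.7 123. ] [0.4816 0.1696 0.027 ]
0.018 186 0.0214
0.024 684 0.0215
0.03 593 0.0214
0.036 266 0.0213
0.042 495 0.0212
0.048 20 0.0206
0.054 0 nan
y 0.025956457303054833
g 0.026206460464312152
r 0.026244673576229352
  return _methods._mean(a, axis=axis, dtype=dtype,
  ret = ret.dtype.type(ret / rcount)
```

View pics/w4.png

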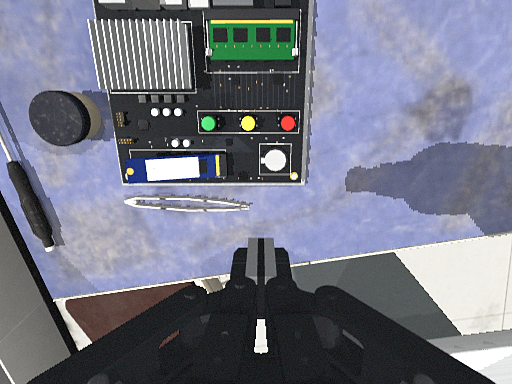

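The memory is flat with the clips over its ends at (209,51) and (296,51). All three caps are up at row 123, the board hasn't moved, and the arm is clear.

```bash
python3 -c "
from station import manip
print(manip.sign_off())"
```

```text
the job is handed in; nothing more can be done
None
```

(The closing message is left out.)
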